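# Slide the dip pan to the red preheater position with the straightedge block

### The job

Take the brass straightedge block by its orange grip, lay its long face flush against the side of the dip pan that faces away from the red outline, and with it slide the pan sideways across the preheater, without lifting or tipping it, into the red outline and up square against the end stop there; lean on it so that it is pressed firmly on the stop for a moment, without ramming it. Leave the pan against the stop and inside the outline, with the block let go, standing on the preheater and still flush against the pan. Do not touch the pan with the gripper or arm, and do not disturb the wire spool.

Things in the scene. Friction and masses are not known exactly. Their poses are not given: they have to be found in the camera images.
- pan: Open rectangular metal dip pan, 120 mm (its x) by 110 mm (its y) by 40 mm tall, walls 4 mm, 0.4 to 0.8 kg, loose, standing on the white middle outline of the preheater, up to about 10 degrees askew. Origin: centre of its underside (handle not counted). A black handle sticks out 84 mm from the middle of its -x side (towards the robot), 20 mm wide, top 37 mm above the pan's underside. Its flat +y and -y sides are the ones to push against.
- straightedge_grip (a point): Centre of the upright orange grip (half-way up the grip, 65 mm above the block's underside) of the loose brass straightedge block. Block: 160 mm long (its x), 40 mm thick (its y), 25 mm tall, 0.4 kg, so its two long flat faces are 20 mm either side of this point along y; the two faces are alike. Grip: on the middle of the block, 40 mm along x, 24 mm along y, from 25 to 105 mm above the underside. It starts standing on the bench left or right of the preheater.
- preheater: Fixed dark steel preheater plate, 190 mm (its x) by 440 mm (its y), smooth level top 30 mm above the bench. Origin: its centre at bench level. Three positions are painted on it in a row along y: white in the middle, and red and blue at the two ends.
- hot_mark: Red painted outline at one end of the preheater (158 mm along x by 108 mm along y), axes parallel to the preheater's. Origin: on the plate's top, where the centre of the pan's underside is when the pan is square and touching that end's stop; it is 150 mm from the preheater's middle towards +y or -y of the preheater.
- stop_left: Fixed yellow end stop at the preheater's +y end, 150 mm long (x), 15 mm thick, 20 mm above the plate; its inner face is 205 mm from the preheater's centre. Origin: centre of its underside. A firm press is 4 to 30 N of the pan on it, held for some tenths of a second (sliding the pan alone takes about 2 to 6 N more); over 45 N is ramming.
- stop_right: The same end stop at the preheater's -y end.
- spool: Bystander: grey wire spool, 64 mm across, 47 mm tall, standing on the other side of the preheater from where the block starts. Origin: centre of its underside.
Mind the look-alikes: they are no part of the job. What is shaped like the part that bears straightedge_grip but turquoise is not meant. Of the things that look like the pan, the middle-sized one is meant.

How it is judged:
On the way, in this order (a step that is already met when the one before it is completed fails the run):
1. the block's long face is flush against the pan's side and pushing it, the pan still over 50 mm short of the red position ((y of straightedge_grip in the frame of pan between 0.072 and 0.0785 m or y of straightedge_grip in the frame of pan between -0.0785 and -0.072 m) and x of straightedge_grip in the frame of pan between -0.05 and 0.05 m and angle between the y axis of straightedge_grip and the y axis of pan, either way round below 0.045 rad and contact force between straightedge and pan above 0.3 N and horizontal distance between pan and hot_mark above 0.05 m), for 0.1 s.
2. the pan, squared up at the red position, is pressed by the block against the end stop with over 4 N for a moment ((contact force between pan and stop_left above 4 N or contact force between pan and stop_right above 4 N) and contact force between straightedge and pan above 3 N and horizontal distance between pan and hot_mark below 0.0175 m), for 0.1 s.
At the end, for the whole second after the job is handed in: Pan flat and square (0.035 rad) at the red position, within 3 mm of its stop and 17 mm of the outline's middle across; the released block upright on the preheater, flush on the pan's other side (gap under 3.5 mm, 0.045 rad, middles within 50 mm); all at rest (x of pan in the frame of hot_mark between -0.017 and 0.017 m and y of pan in the frame of hot_mark between -0.003 and 0.003 m and z of pan in the frame of hot_mark between -0.003 and 0.003 m and angle between the y axis of pan and the y axis of hot_mark, either way round below 0.035 rad and angle between pan's own z axis and vertical below 0.03 rad and (y of straightedge_grip in the frame of pan between 0.072 and 0.0785 m or y of straightedge_grip in the frame of pan between -0.0785 and -0.072 m) and x of straightedge_grip in the frame of pan between -0.05 and 0.05 m and angle between the y axis of straightedge_grip and the y axis of pan, either way round below 0.045 rad and z of straightedge_grip in the frame of hot_mark between 0.061 and 0.069 m and angle between straightedge_grip's own z axis and vertical below 0.04 rad and linear speed of each of pan, straightedge below 0.01 m/s); the robot touches nothing.
It fails at once if gripper or arm touches the pan (over 1.5 N) (contact force between any of the fingers, the arm and pan above 1.5 N).
It fails at once if the pan is lifted over 6 mm or tipped over 0.1 rad (z of pan in the frame of preheater above 0.036 m or angle between pan's own z axis and vertical above 0.1 rad).
It fails at once if the pan is rammed against an end stop (over 45 N) (contact force between pan and stop_left above 45 N or contact force between pan and stop_right above 45 N).
It fails at once if the spool is moved over 20 mm (distance of spool from where it was at the start of the episode above 0.02 m).
It also fails if it takes over 56 s, if anything falls off the work surface, if the arm or the gripper's body presses on something with over 40 N, if the wrist force passes 120 N, or if a joint passes its speed limit or range.

### The arm

A 6-joint arm with a two-finger parallel gripper is mounted at the origin on the work surface. World frame = base frame: x ahead of the robot, y to its left, z up, the work surface at z = 0. Lengths are in m, angles in rad, forces in N, time in s.
With the tool pointing down it reaches from about 0.325 to 0.925 m from the base axis. Payload 3.1 kg.
Tool frame: the origin (TCP) lies midway between the tips of the shut fingers; the grasp point (between the pads) lies 19 mm behind it; z points along the fingers, y is the line along which they close (so a half turn about z gives the same grasp; the last joint's range is limited). The gripper opens to 85 mm and grips with 20 to 120 N. Pads are 22 mm wide; open, the fingers measure 114 mm over their backs; the gripper's body (76 mm by 85 mm) begins 54 mm behind the grasp point. The pads swing forward as they close: fully open they stand 13 mm farther back than shut.
Start: joints at [-1.214, 0.217, 1.613, -0, 1.311, -0.112], TCP at [0.282, -0.558, 0.231] pointing down, gripper open.
Joint ranges: [-2.75, 2.75], [-0.78, 2.1], [0.31, 2.55], [-1.13, 4.27], [0.13, 2.63], [-2.58, 2.58]. Speed limits (rad/s): [2.79, 2.79, 3.14, 3.14, 3.14, 3.14].

### API

Orientations are given as a unit quaternion [w, x, y, z].
In Python, from rig import readout, eyes, close_job gives the robot as it stands.
- The arm moves only by the shell command python3 -m inch 'ROWS'. ROWS is JSON, a list of rows, each a list of 5 numbers: the finger opening in m, from 0 to 0.0854, then the shift along the tool's x, y, z in m, then the turn about the tool's z in rad. In form: [[hand, x, y, z, spin], ...]. A call has 1 to 12 rows; each row is the pose to reach, as a shift and turn from the pose commanded when the call began, along the tool's axes at that moment; what a row does not reach only later rows make up. A row lasts 1/8 s, in which the tool goes at most 62.5 mm and 10.7 degrees, less where a joint would pass 70% of its speed; a pose out of reach is approached as far as the arm can. A call with a gripper value outside its range is refused whole. The fingers move at their own pace and stop on an object; the grip force is fixed at half the most. Time passes only in rows, so rows that repeat a pose let the fingers close. It gives the time, the measured TCP pose, the force, the opening and the grip force at its end, in the units of the state.
- readout.read_state(): the state, without advancing time (a new reading comes with each control period).
- eyes.grab_frame(name): name is "scene" or "top" or "wrist"; returns a dict with "frame" (420x560x3 uint8, red, green, blue), "fovy" (degrees; the focal length in pixels is half the picture's height over the tangent of half this angle, whatever the lens; pixels are square), "cx", "cy" (the principal point, pixels), "R" (3x3) and "t" (3): a world point X has camera coordinates R X + t; the wrist camera has in their place "hand_eye" (4x4, takes a point from camera to tool coordinates, whose origin is the TCP and whose axes are the flange's). Camera axes: x right, y down, z forward; pixel columns grow to the right and rows downward; lengths in m; the calibration is good to about 2 mm. The wrist camera is an equidistant fisheye: a pixel r from the principal point sees the ray r / f radians off the axis. A picture is of the moment at which its call begins: read the wrist's pose just before it. There is no depth.
- close_job(): hands the job in; it is judged then, once.
The state is a dict: "clock": time; "q": joint angles; "joint_velocities": joint speeds; "effort": joint torques, N m; "ee_pos": TCP position; "ee_rot": TCP orientation; "wrist_force": force on the tool from outside, world axes, zero at the start; "torque": the same for the moment, N m; "width": finger opening in m; "grasp_force": force on a finger pad.
Only numpy, scipy, OpenCV 4.12 (cv2) and the standard library are available. Lean on these libraries where they do the work, as an engineer would, in place of code of your own. Each camera call takes 0.05 s, during which the arm holds its last target. There are 200 camera calls.

## Working session

There is one attempt and no reset: what is moved stays moved. The work goes in short steps, Python scripts to look and compute and a shell command to move; the robot and the scene stay as the last step left them, time stands still between calls to the robot, and variables do not carry over. Pictures are saved under pics/ and viewed, at most 10 in all, crops included, and the job is handed in when it is done.

```bash
mkdir -p pics; ls; cat > h.py <<'E'
import numpy as np, cv2, json
from rig import readout, eyes, close_job
def grab(n):
    f=eyes.grab_frame(n); return f
def px2w(f,u,v,z):
    F=f["frame"].shape[0]/2/np.tan(np.radians(f["fovy"])/2)
    R=np.array(f["R"]);t=np.array(f["t"])
    d=R.T@np.array([(u-f["cx"])/F,(v-f["cy"])/F,1]);c=-R.T@t
    return c+d*(z-c[2])/d[2]
def w2px(f,X):
    F=f["frame"].shape[0]/2/np.tan(np.radians(f["fovy"])/2)
    p=np.array(f["R"])@np.array(X)+np.array(f["t"]); return p[:2]/p[2]*F+[f["cx"],f["cy"]]
def save(f,name,box=None,k=1):
    im=f["frame"][:,:,::-1]
    if box: im=im[box[1]:box[3],box[0]:box[2]]
    cv2.imwrite("pics/"+name,cv2.resize(im,None,fx=k,fy=k,interpolation=cv2.INTER_CUBIC))
E
python3 - <<'E'
from h import *
import pickle
print(readout.read_state())
for n in("top","scene"):
    f=grab(n); save(f,n+"0.png"); pickle.dump(f,open(n+"0.pkl","wb"))
    print(n,f["fovy"],f["cx"],f["cy"],-np.array(f["R"]).T@np.array(f["t"]))
E
```

```text
pics
{'clock': 0.0, 'q': array([-1.21420407e+00,  2.17761405e-01,  1.61494179e+00, -1.32858607e-05,
        1.31128414e+00, -1.12193038e-01]), 'joint_velocities': array([-1.26210943e-03, -5.43993345e-05,  1.79295872e-03,  7.10837557e-05,
        2.22099949e-03,  1.06751384e-03]), 'effort': array([-1.77587876e-04, -3.96841478e+01, -3.03853369e+01, -2.82836272e-04,
        9.60995501e-03,  1.42723774e-06]), 'ee_pos': array([ 0.2821102 , -0.55679348,  0.22995977]), 'ee_rot': array([-1.18762642e-03,  9.72654485e-01,  2.32253782e-01, -1.52320881e-04]), 'wrist_force': array([-0.24275429, -0.09650727, -0.31134895]), 'torque': array([-0.01599139,  0.01962606,  0.02364872]), 'grasp_force': 0.0, 'width': 0.0850880234855594}
top 45.36233886097688 290.45688306916963 211.63489621309216 [0.17103427 0.02695099 1.59991845]
scene 50.73796853828829 270.0549196758317 206.69960371163526 [1.14545913 0.09210839 1.16604062]
```

View pics/top0.png

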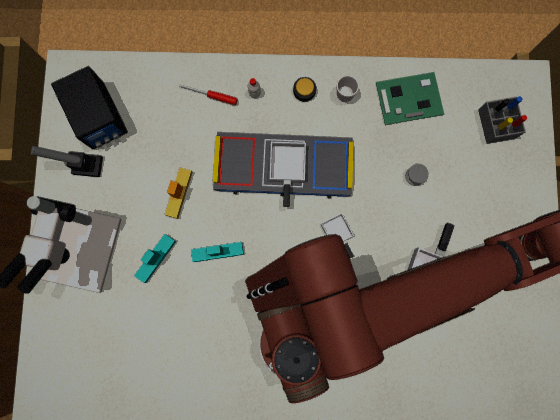

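View pics/scene0.png

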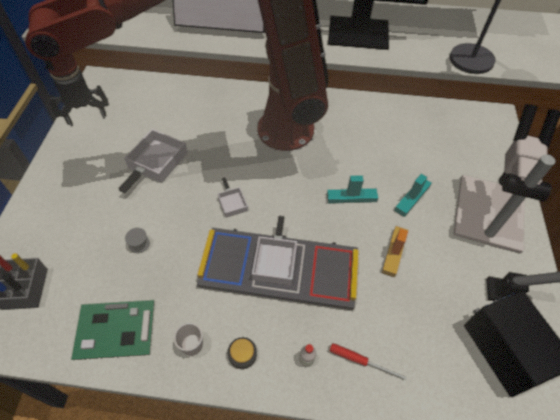

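Top picture: red outline (237,161) on the left (+y), pan (288,162) in the middle, spool (417,174) on the right. Candidates for the block are the orange and brass one (178,192) and two turquoise ones (155,258) and (217,252), so I choose the orange one. Candidates for the pan are small (337,230), large (427,262) and the middle-sized one on the white outline (288,162), so I choose the last.

```bash
python3 - <<'E'
from h import *
import pickle
f=pickle.load(open("top0.pkl","rb")); save(f,"t1.png",(150,120,370,225),3.6)
f=pickle.load(open("scene0.pkl","rb")); save(f,"s1.png",(190,205,420,315),3.4)
E
```

```text
(no output)
```

View pics/t1.png

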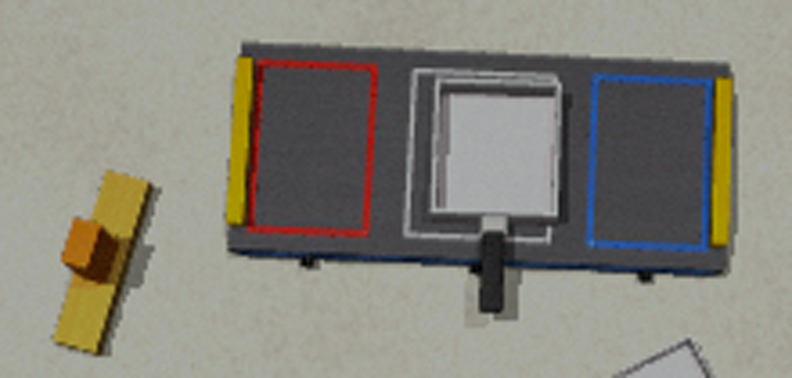

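View pics/s1.png

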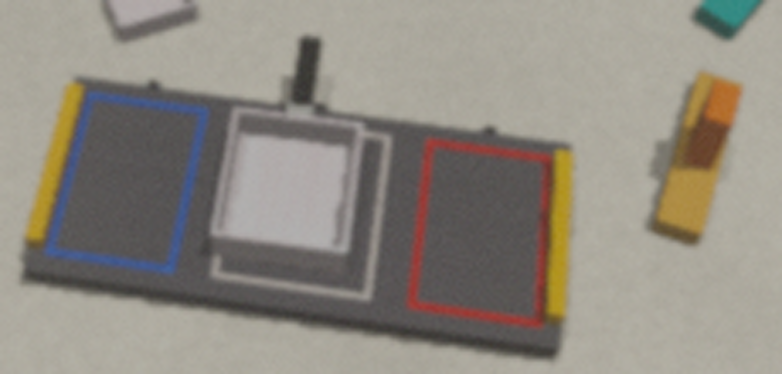

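Top crop: pan rim corners at about (434,82),(560,86),(556,216),(430,212), and the handle at the bottom. The orange grip stands on the brass block with corners (107,171),(153,183),(98,353),(54,341). The scene crop agrees.

```bash
python3 - <<'E'
from h import *
import pickle
T=pickle.load(open("top0.pkl","rb"));S=pickle.load(open("scene0.pkl","rb"))
def go(f,o,k,name,pts,z):
    P=np.array([px2w(f,o[0]+(a+.5)/k-.5,o[1]+(b+.5)/k-.5,z)[:2] for a,b in pts])
    s=[np.linalg.norm(P[i]-P[(i+1)%4])*1000 for i in range(4)]
    r=cv2.minAreaRect((P*1000).astype(np.float32))
    e=P[1]+P[2]-P[0]-P[3]; g=P[0]+P[1]-P[2]-P[3]
    print(name,P.mean(0).round(4),"sides",np.round(s),"dir01 deg %.2f dir30 %.2f"%(np.degrees(np.arctan2(e[1],e[0])),np.degrees(np.arctan2(g[1],g[0]))))
t=lambda *a:go(T,(150,120),3.6,*a); s=lambda *a:go(S,(190,205),3.4,*a)
t("red",[(258,64),(375,68),(367,234),(249,232)],.03)
t("blue",[(596,76),(712,80),(706,247),(588,244)],.03)
t("pan",[(434,82),(560,86),(556,216),(430,212)],.07)
t("block",[(107,171),(153,183),(98,353),(54,341)],.025)
s("red",[(428,139),(551,155),(542,324),(409,307)],.03)
s("blue",[(87,94),(207,110),(173,270),(47,253)],.03)
s("pan",[(232,108),(365,122),(348,256),(210,238)],.07)
s("block",[(702,73),(741,80),(697,241),(653,229)],.025)
s("griptop",[(711,79),(741,83),(729,124),(698,118)],.105)
t("griptop",[(78,217),(106,224),(93,265),(62,259)],.105)
E
```

```text
red [0.5669 0.1935] sides [105. 152. 104. 154.] dir01 deg -90.32 dir30 -0.87
blue [ 0.5619 -0.1078] sides [104. 153. 104. 154.] dir01 deg -90.58 dir30 -1.95
pan [0.5603 0.0308] sides [110. 116. 109. 116.] dir01 deg -90.68 dir30 -0.60
block [0.4623 0.3751] sides [ 43. 159.  40. 158.] dir01 deg -103.92 dir30 -14.51
red [0.5659 0.1933] sides [106. 156. 107. 157.] dir01 deg 89.50 dir30 178.84
blue [ 0.5598 -0.1071] sides [107. 154. 105. 155.] dir01 deg 89.17 dir30 179.01
pan [0.563  0.0298] sides [113. 124. 111. 122.] dir01 deg 90.16 dir30 179.80
block [0.4664 0.3752] sides [ 34. 170.  37. 168.] dir01 deg 82.71 dir30 164.91
griptop [0.4622 0.3736] sides [25. 43. 25. 41.] dir01 deg 86.59 dir30 164.01
griptop [0.4645 0.3737] sides [24. 36. 27. 38.] dir01 deg -101.43 dir30 -16.04
```

```bash
cat >> h.py <<'E'
from scipy.spatial.transform import Rotation as Ro
def pose():
    s=readout.read_state(); q=s["ee_rot"]; R=Ro.from_quat([q[1],q[2],q[3],q[0]]).as_matrix()
    return s,np.array(s["ee_pos"]),R
def plan(x,y,z,yaw):
    s,p,R=pose(); d=R.T@(np.array([x,y,z])-p); y0=np.degrees(np.arctan2(R[1,1],R[0,1]))
    dy=(yaw-y0+180)%360-180
    print("t %.2f"%s["clock"],"pos",p.round(4),"yawY %.2f"%y0,"tilt",R[:,2].round(3),"F",s["wrist_force"].round(2),"w %.4f g %.1f"%(s["width"],s["grasp_force"]))
    print("move",d.round(4),"spin %.4f"%-np.radians(dy))
E
python3 -c "from h import *;plan(.463,.374,.23,75)"
```

```text
t 0.10 pos [ 0.2822 -0.5568  0.23  ] yawY -63.14 tilt [-0.001  0.002 -1.   ] F [ 0.14 -0.29 -0.58] w 0.0851 g 0.0
move [ 0.5819 -0.7487  0.0019] spin -2.4110
```

```bash
python3 -m inch '[[0.085,0.035,-0.045,0,-0.18],[0.085,0.07,-0.09,0,-0.36],[0.085,0.105,-0.135,0,-0.54],[0.085,0.14,-0.18,0,-0.72],[0.085,0.175,-0.225,0,-0.9],[0.085,0.21,-0.27,0,-1.08],[0.085,0.245,-0.315,0,-1.26],[0.085,0.28,-0.36,0,-1.44],[0.085,0.315,-0.405,0,-1.62],[0.085,0.35,-0.45,0,-1.8],[0.085,0.385,-0.495,0,-1.98],[0.085,0.42,-0.54,0,-2.16]]'; python3 -c "from h import *;plan(.463,.374,.23,75)"
```

```text
clock: 1.6
ee_pos: [0.4129, 0.1159, 0.2312]
ee_rot: [0.0, 0.251, 0.968, -0.0]
wrist_force: [-0.1, 0.1, -0.3]
width: 0.0853
grasp_force: 0.0
t 1.60 pos [0.4129 0.1159 0.2312] yawY 60.98 tilt [ 0. -0. -1.] F [-0.05  0.08 -0.32] w 0.0853 g 0.0
move [0.0814 0.25   0.0011] spin -0.2447
```

```bash
python3 -m inch '[[0.085,0.02,0.05,0,-0.05],[0.085,0.035,0.1,0,-0.1],[0.085,0.05,0.15,0,-0.15],[0.085,0.065,0.2,0,-0.2],[0.085,0.081,0.25,0,-0.245],[0.085,0.081,0.25,0,-0.245],[0.085,0.081,0.25,0,-0.245],[0.085,0.081,0.25,0,-0.245]]'; python3 - <<'E'
from h import *;plan(.463,.374,.063,75)
import pickle
s,p,R=pose(); f=grab("wrist"); save(f,"w1.png"); pickle.dump((f,p,R),open("w1.pkl","wb"));print(f["fovy"],f["cx"],f["cy"],f["hand_eye"])
f=grab("top"); pickle.dump(f,open("top1.pkl","wb"))
E
```

```text
clock: 2.6
ee_pos: [0.4649, 0.3702, 0.2311]
ee_rot: [-0.0, 0.134, 0.991, -0.0]
wrist_force: [1.0, 1.0, 0.3]
width: 0.085
grasp_force: 0.0
t 2.60 pos [0.4649 0.3702 0.2311] yawY 74.58 tilt [-0.001 -0.001 -1.   ] F [0.97 1.   0.35] w 0.0850 g 0.0
move [0.0028 0.0033 0.1681] spin -0.0073
65.70646984690485 282.09698031086543 206.8724722624056 [[ 4.83042259e-04 -9.45520309e-01 -3.25562761e-01  8.32958907e-02]
 [ 9.99999730e-01  2.76200423e-04  6.81555283e-04 -5.42322687e-04]
 [-5.54503789e-04 -3.25563002e-01  9.45520187e-01 -1.43091148e-01]
 [ 0.00000000e+00  0.00000000e+00  0.00000000e+00  1.00000000e+00]]
```

View pics/w1.png

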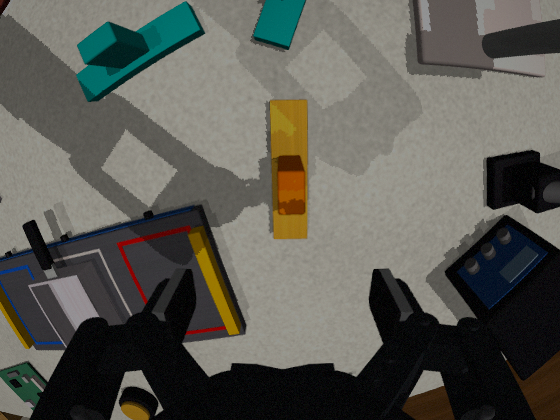

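Wrist view: brass block at (270..307, 99..238) with the orange grip top at about (279..304, 171..213). It is the right block, and the tool is nearly aligned.

```bash
cat >> h.py <<'E'
def wpx(f,p,R,u,v,z):
    F=f["frame"].shape[0]/2/np.tan(np.radians(f["fovy"])/2)
    a=np.array([u-f["cx"],v-f["cy"]]);r=np.hypot(*a);th=r/F
    d=np.r_[a/r*np.sin(th),np.cos(th)];H=np.array(f["hand_eye"])
    c=p+R@H[:3,3];d=R@H[:3,:3]@d
    return c+d*(z-c[2])/d[2]
E
python3 - <<'E'
from h import *
import pickle
f,p,R=pickle.load(open("w1.pkl","rb"))
for n,pts,z in(("grip",[(279,171),(304,171),(305,213),(279,214)],.105),("block",[(270,100),(307,99),(307,238),(274,238)],.025)):
    P=np.array([wpx(f,p,R,a,b,z)[:2] for a,b in pts]); e=P[2]+P[3]-P[0]-P[1]
    print(n,P.mean(0).round(4),[round(1e3*np.linalg.norm(P[i]-P[(i+1)%4]))for i in range(4)],np.degrees(np.arctan2(e[1],e[0])))
E
```

```text
grip [0.4635 0.3788] [21, 38, 23, 39] -14.246472190979105
block [0.4635 0.3788] [39, 159, 39, 158] -14.252484754767401
```

```bash
python3 -c "from h import *;plan(.4635,.3775,.062,75.5)"
```

```text
t 2.70 pos [0.4652 0.3703 0.2315] yawY 74.57 tilt [ 0. -0. -1.] F [ 0.23 -0.11 -1.23] w 0.0848 g 0.0
move [0.0035 0.0065 0.1695] spin -0.0162
```

```bash
python3 -m inch '[[0.085,0.0035,0.0065,0.03,-0.016],[0.085,0.0035,0.0065,0.06,-0.016],[0.085,0.0035,0.0065,0.09,-0.016],[0.085,0.0035,0.0065,0.12,-0.016],[0.085,0.0035,0.0065,0.145,-0.016],[0.085,0.0035,0.0065,0.16,-0.016],[0.085,0.0035,0.0065,0.1695,-0.016],[0.085,0.0035,0.0065,0.1695,-0.016]]' >/dev/null; python3 -m inch '[[0.0,0,0,0,0],[0.0,0,0,0,0],[0.0,0,0,0,0],[0.0,0,0,0,0],[0.0,0,0,0,0],[0.0,0,0,0,0],[0.0,0,0,0,0],[0.0,0,0,0,0]]'; python3 -c "from h import *;plan(.47,.34,.2,90)"
```

```text
clock: 4.7
ee_pos: [0.4638, 0.3788, 0.0624]
ee_rot: [0.0, 0.125, 0.992, 0.0]
wrist_force: [-0.1, -2.3, 5.6]
width: 0.0233
grasp_force: 59.9
t 4.70 pos [0.4638 0.3788 0.0624] yawY 75.58 tilt [ 0. -0. -1.] F [-0.14 -2.26  5.65] w 0.0233 g 59.9
move [-0.0157 -0.036  -0.1376] spin -0.2517
```

```bash
python3 -m inch '[[0.0,0,0,-0.01,0],[0.0,0,0,-0.03,0],[0.0,0,0,-0.06,0],[0.0,0,0,-0.1,0],[0.0,0,0,-0.14,0],[0.0,0,0,-0.17,0],[0.0,0,0,-0.17,0],[0,0,0,-0.17,0]]' ; python3 -c "from h import *;plan(.562,-.062,.23,88.9)"
```

```text
clock: 5.7
ee_pos: [0.4626, 0.3782, 0.2305]
ee_rot: [-0.001, 0.126, 0.992, -0.001]
wrist_force: [0.5, -0.1, -5.1]
width: 0.0236
grasp_force: 59.3
t 5.70 pos [0.4626 0.3782 0.2305] yawY 75.57 tilt [-0.002 -0.001 -1.   ] F [ 0.51 -0.11 -5.14] w 0.0236 g 59.3
move [-0.206  -0.4015  0.0008] spin -0.2326
```

```bash
python3 -m inch '[[0.0,-0.01,-0.02,0,-0.02],[0.0,-0.028,-0.055,0,-0.04],[0.0,-0.05,-0.1,0,-0.06],[0.0,-0.075,-0.145,0,-0.09],[0.0,-0.1,-0.19,0,-0.12],[0.0,-0.12,-0.235,0,-0.14],[0.0,-0.145,-0.28,0,-0.17],[0.0,-0.168,-0.325,0,-0.19],[0.0,-0.188,-0.365,0,-0.21],[0.0,-0.2,-0.39,0,-0.233],[0.0,-0.206,-0.4015,0,-0.233],[0,-0.206,-0.4015,0,-0.233]]' ; python3 -c "
from h import *
import pickle
plan(.562,-.062,.0935,88.9)
f=grab('top');save(f,'t2.png',(190,110,390,230),4);pickle.dump(f,open('top2.pkl','wb'))
g=grab('scene');save(g,'s2.png',(170,160,390,320),3.4)
s,p,R=pose(); f=grab('wrist'); save(f,'w2.png'); pickle.dump((f,p,R),open('w2.pkl','wb'))"
```

```text
clock: 7.2
ee_pos: [0.5622, -0.0614, 0.2301]
ee_rot: [-0.001, 0.01, 1.0, 0.001]
wrist_force: [-0.2, -0.6, -3.9]
width: 0.0234
grasp_force: 59.9
t 7.20 pos [ 0.5622 -0.0614  0.2301] yawY 88.84 tilt [-0.003  0.001 -1.   ] F [-0.21 -0.56 -3.93] w 0.0234 g 59.9
move [-0.0002 -0.0008  0.1366] spin -0.0011
```

View pics/w2.png

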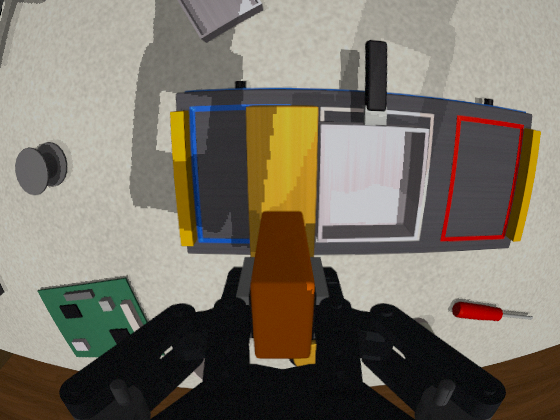

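Wrist view: the block is held square over the plate, with the pan rim to its right at about (320,108),(434,114),(417,241),(318,240). The spool, at (42,168), is well clear.

```bash
python3 - <<'E'
from h import *
import pickle
f,p,R=pickle.load(open("w2.pkl","rb"))
for n,pts,z in(("pan",[(320,108),(434,114),(417,241),(318,240)],.07),("red",[(459,118),(521,126),(504,239),(442,240)],.03)):
    P=np.array([wpx(f,p,R,a,b,z)[:2] for a,b in pts]); print(n,P.round(4).tolist(),P.mean(0))
E
```

```text
pan [[0.4872, -0.0241], [0.4886, 0.0918], [0.6256, 0.0863], [0.6201, -0.0245]] [0.55537609 0.03238391]
red [[0.492, 0.1458], [0.4933, 0.2464], [0.6502, 0.248], [0.6453, 0.1417]] [0.57020784 0.19547644]
```

```bash
python3 -m inch '[[0.0,0,0,0.01,0],[0.0,0,0,0.035,0],[0.0,0,0,0.065,0],[0.0,0,0,0.095,0],[0.0,0,0,0.115,0],[0.0,0,0,0.126,0],[0.0,0,0,0.132,0],[0,0,0,0.134,0],[0,0,0,0.135,0],[0,0,0,0.136,0],[0,0,0,0.136,0]]' ; python3 -c "
from h import *
plan(.562,-.045,.0924,88.9)"
```

```text
clock: 8.72
ee_pos: [0.5632, -0.0615, 0.0962]
ee_rot: [0.0, 0.009, 1.0, -0.0]
wrist_force: [-0.2, -0.0, -3.6]
width: 0.0235
grasp_force: 59.8
t 8.72 pos [ 0.5632 -0.0615  0.0962] yawY 88.92 tilt [ 0.001 -0.    -1.   ] F [-0.18 -0.02 -3.6 ] w 0.0235 g 59.8
move [0.0015 0.0165 0.0038] spin 0.0003
```

```bash
python3 -m inch '[[0,0,0,0.001,0],[0,0,0,0.002,0],[0,0,0,0.002,0],[0,0,0,0.002,0]]'|grep -E 'pos|wrist'; python3 -m inch '[[0,0,0,0.001,0],[0,0,0,0.001,0],[0,0,0,0.001,0]]' |grep -E 'pos|wrist' ; python3 -m inch '[[0,0,0,0.001,0],[0,0,0,0.001,0],[0,0,0,0.001,0]]'|grep -E 'pos|wrist'
```

```text
ee_pos: [0.563, -0.0614, 0.0938]
wrist_force: [0.1, -0.5, -4.1]
ee_pos: [0.563, -0.0615, 0.0928]
wrist_force: [0.4, 0.1, -3.7]
ee_pos: [0.5632, -0.0615, 0.0924]
wrist_force: [-2.1, 0.1, 1.2]
```

```bash
python3 -m inch '[[0,0,0.002,0,0],[0,0,0.004,0,0],[0,0,0.006,0,0],[0,0,0.008,0,0],[0,0,0.01,0,0]]'|grep -E 'pos|wrist'; python3 -m inch '[[0,0,0.001,0,0],[0,0,0.002,0,0],[0,0,0.003,0,0]]' |grep -E 'pos|wrist' ; python3 -m inch '[[0,0,0.001,0,0],[0,0,0.002,0,0],[0,0,0.003,0,0]]'|grep -E 'pos|wrist'
```

```text
ee_pos: [0.5642, -0.0516, 0.0924]
wrist_force: [2.3, -2.0, 2.4]
ee_pos: [0.5639, -0.0488, 0.0924]
wrist_force: [1.1, -4.3, 2.9]
ee_pos: [0.5638, -0.0459, 0.0924]
wrist_force: [1.8, -6.9, 9.0]
```

```bash
python3 -m inch '[[0,0,0.001,-0.0003,0],[0,0,0.002,-0.0004,0],[0,0,0.003,-0.0005,0],[0,0,0.004,-0.0005,0]]' |grep -E 'pos|wrist|clock' ; python3 -m inch '[[0,0,0.001,0,0],[0,0,0.002,0,0],[0,0,0.003,0,0],[0,0,0.004,0,0]]'|grep -E 'pos|wrist'; python3 - <<'E'
from h import *
import pickle
plan(.567,.116,.0924,88.9)
s,p,R=pose(); f=grab('wrist'); pickle.dump((f,p,R),open('w3.pkl','wb'))
save(f,'w3.png')
E
```

```text
clock: 11.85
ee_pos: [0.5636, -0.043, 0.0925]
wrist_force: [0.4, -7.0, 4.7]
ee_pos: [0.5635, -0.0392, 0.0925]
wrist_force: [0.7, -4.9, 3.4]
t 12.35 pos [ 0.5635 -0.0392  0.0925] yawY 88.96 tilt [ 0.    -0.004 -1.   ] F [ 0.74 -4.89  3.37] w 0.0231 g 60.8
move [-0.0007  0.1552 -0.0004] spin 0.0011
```

View pics/w3.png

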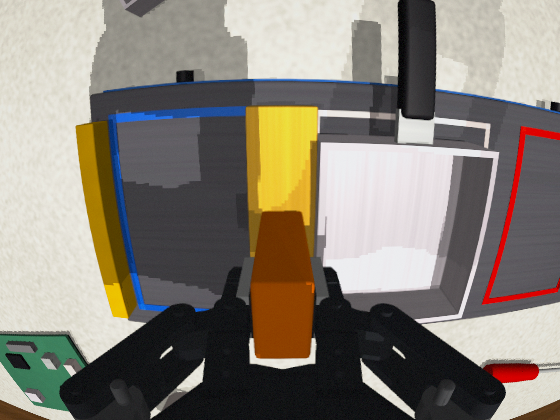

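Wrist view: the block's long face is flush along the pan's side (edge at u≈318), and the fingers are above the rim. I'll keep pushing.

```bash
python3 -m inch '[[0,0,0.002,0,0],[0,0,0.006,0,0],[0,0,0.011,0,0],[0,0,0.016,0,0],[0,0,0.021,0,0],[0,0,0.026,0,0],[0,0,0.031,0,0],[0,0,0.036,0,0],[0,0,0.041,0,0],[0,0,0.046,0,0],[0,0,0.051,0,0],[0,0,0.055,0,0]]' |grep -E 'pos|wrist|clock' ; python3 -m inch '[[0,0,0.005,0,0],[0,0,0.01,0,0],[0,0,0.015,0,0],[0,0,0.02,0,0],[0,0,0.025,0,0],[0,0,0.03,0,0],[0,0,0.035,0,0],[0,0,0.04,0,0],[0,0,0.045,0,0],[0,0,0.05,0,0],[0,0,0.054,0,0],[0,0,0.056,0,0]]'|grep -E 'pos|wrist'; python3 - <<'E'
from h import *
plan(.567,.1185,.0924,88.9)
E
```

```text
clock: 13.9
ee_pos: [0.5646, 0.0163, 0.0925]
wrist_force: [0.2, -8.0, -1.3]
ee_pos: [0.5655, 0.0721, 0.0925]
wrist_force: [0.2, -7.2, 4.7]
t 15.40 pos [0.5655 0.0721 0.0925] yawY 88.97 tilt [-0.    -0.003 -1.   ] F [ 0.22 -7.24  4.74] w 0.0230 g 61.1
move [-0.0007  0.0465 -0.    ] spin 0.0013
```

Another 36 mm, slowing down.

```bash
python3 -m inch '[[0,0,0.004,0,0],[0,0,0.008,0,0],[0,0,0.012,0,0],[0,0,0.016,0,0],[0,0,0.02,0,0],[0,0,0.024,0,0],[0,0,0.028,0,0],[0,0,0.031,0,0],[0,0,0.033,0,0],[0,0,0.035,0,0],[0,0,0.036,0,0],[0,0,0.037,0,0]]' |grep -E 'pos|wrist|clock' ; python3 -m inch '[[0,0,0.001,0,0],[0,0,0.002,0,0],[0,0,0.003,0,0],[0,0,0.004,0,0]]'|grep -E 'pos|wrist'; python3 - <<'E'
from h import *
plan(.567,.1185,.0924,88.9)
f=grab('top');save(f,'t3.png',(190,120,340,220),5)
E
```

```text
clock: 16.9
ee_pos: [0.566, 0.1079, 0.0925]
wrist_force: [0.5, -11.2, 6.6]
ee_pos: [0.566, 0.1121, 0.0925]
wrist_force: [0.2, -8.7, 2.9]
t 17.40 pos [0.566  0.1121 0.0925] yawY 88.98 tilt [-0.001 -0.005 -1.   ] F [ 0.22 -8.66  2.87] w 0.0229 g 60.9
move [-0.0009  0.0064  0.0001] spin 0.0013
```

View pics/t3.png

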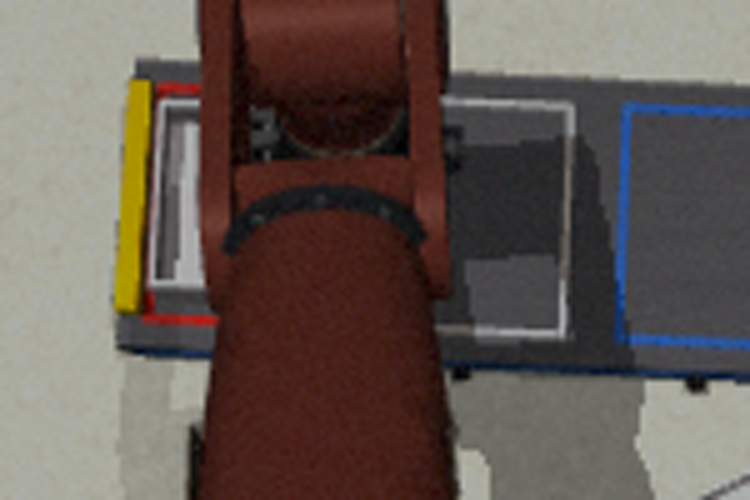

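The pan is inside the red outline, a few mm short of the stop, and square to it. I'll creep on, checking the force at each step.

```bash
python3 -m inch '[[0,0,0.001,0,0],[0,0,0.002,0,0],[0,0,0.003,0,0]]'|grep -E 'pos|wrist'; python3 -m inch '[[0,0,0.0005,0,0],[0,0,0.001,0,0],[0,0,0.0015,0,0]]'|grep -E 'pos|wrist'; python3 -m inch '[[0,0,0.0005,0,0],[0,0,0.001,0,0]]'|grep -E 'pos|wrist'
```

```text
ee_pos: [0.566, 0.1151, 0.0925]
wrist_force: [-0.3, -7.4, 6.4]
ee_pos: [0.566, 0.1163, 0.0926]
wrist_force: [0.5, -10.1, 5.6]
ee_pos: [0.566, 0.1173, 0.0926]
wrist_force: [0.0, -10.5, 7.0]
```

```bash
python3 -m inch '[[0,0,0.0005,0,0],[0,0,0.001,0,0]]'|grep -E 'pos|wrist'
```

```text
ee_pos: [0.566, 0.1184, 0.0925]
wrist_force: [-0.1, -10.0, 8.4]
```

```bash
python3 -m inch '[[0,0,0.0005,0,0],[0,0,0.001,0,0]]'|grep -E 'pos|wrist'
```

```text
ee_pos: [0.566, 0.1194, 0.0925]
wrist_force: [-0.5, -11.0, 8.4]
```

```bash
python3 -m inch '[[0,0,0.0005,0,0],[0,0,0.001,0,0]]'|grep -E 'pos|wrist'
```

```text
ee_pos: [0.5661, 0.1198, 0.0926]
wrist_force: [-0.3, -12.3, 8.1]
```

```bash
python3 -m inch '[[0,0,0.0005,0,0],[0,0,0.001,0,0]]'|grep -E 'pos|wrist'
```

```text
ee_pos: [0.566, 0.12, 0.0926]
wrist_force: [-1.5, -14.3, 8.0]
```

Contact with the stop: motion has stalled at y≈0.120 and the force is rising. I'll lean in gradually.

```bash
python3 -m inch '[[0,0,0.0005,0,0],[0,0,0.001,0,0],[0,0,0.0015,0,0],[0,0,0.002,0,0]]'|grep -E 'pos|wrist'
```

```text
ee_pos: [0.566, 0.1202, 0.0927]
wrist_force: [-0.8, -18.4, 8.8]
```

```bash
python3 -m inch '[[0,0,0.0005,0,0],[0,0,0.001,0,0],[0,0,0.0015,0,0],[0,0,0.0015,0,0]]'|grep -E 'pos|wrist'
```

```text
ee_pos: [0.566, 0.1204, 0.0928]
wrist_force: [-1.3, -21.1, 10.1]
```

```bash
python3 -m inch '[[0,0,0.0005,0,0],[0,0,0.001,0,0],[0,0,0.0015,0,0],[0,0,0.002,0,0],[0,0,0.002,0,0],[0,0,0.002,0,0],[0,0,0.002,0,0],[0,0,0.002,0,0]]'|grep -E 'pos|wrist'; python3 -c "from h import *;plan(.566,.12,.0924,88.9)"
```

```text
ee_pos: [0.5659, 0.1207, 0.0928]
wrist_force: [-2.6, -25.3, 10.3]
t 21.45 pos [0.5659 0.1207 0.0928] yawY 89.07 tilt [-0.003 -0.017 -1.   ] F [ -2.59 -25.33  10.27] w 0.0234 g 62.0
move [-0.0001 -0.0007  0.0004] spin 0.0030
```

```bash
python3 -m inch '[[0,0,-0.001,0,0],[0,0,-0.002,0,0],[0,0,-0.003,0,0],[0,0,-0.004,0,0],[0,0,-0.005,0,0],[0,0,-0.005,0,0]]'|grep -E 'pos|rot|wrist'; python3 -c "from h import *;plan(.566,.12,.0924,88.9)"
```

```text
ee_pos: [0.5659, 0.1201, 0.0926]
ee_rot: [-0.001, 0.009, 1.0, -0.004]
wrist_force: [-1.5, -14.7, 8.2]
t 22.20 pos [0.5659 0.1201 0.0926] yawY 88.98 tilt [-0.002 -0.009 -1.   ] F [ -1.47 -14.75   8.16] w 0.0231 g 61.8
move [-0.0001 -0.0001  0.0002] spin 0.0014
```

```bash
python3 -m inch '[[0,0,-0.001,0,0],[0,0,-0.002,0,0],[0,0,-0.003,0,0],[0,0,-0.003,0,0]]'|grep -E 'pos|wrist'; python3 -m inch '[[0,0,-0.0005,0,0],[0,0,-0.001,0,0],[0,0,-0.0015,0,0],[0,0,-0.0015,0,0]]'|grep -E 'pos|rot|wrist'; python3 -c "from h import *;plan(.566,.12,.0924,88.9)"
```

```text
ee_pos: [0.5658, 0.1197, 0.0924]
wrist_force: [-0.0, -7.5, 8.0]
ee_pos: [0.5658, 0.1195, 0.0925]
ee_rot: [-0.001, 0.01, 1.0, -0.001]
wrist_force: [0.7, -4.4, 6.8]
t 23.20 pos [0.5658 0.1195 0.0925] yawY 88.91 tilt [-0.001 -0.001 -1.   ] F [ 0.68 -4.45  6.79] w 0.0234 g 61.6
move [-0.0001  0.0005  0.0001] spin 0.0001
```

```bash
python3 -m inch '[[0.028,0,0,0,0],[0.032,0,0,0,0],[0.038,0,0,0,0],[0.045,0,0,0,0],[0.05,0,0,0,0],[0.05,0,0,0,0]]'; python3 -m inch '[[0.05,0,0,-0.005,0],[0.05,0,0,-0.02,0],[0.05,0,0,-0.04,0],[0.05,0,0,-0.07,0],[0.05,0,0,-0.1,0],[0.05,0,0,-0.13,0],[0.05,0,0,-0.15,0],[0.05,0,0,-0.15,0]]'|grep pos; python3 - <<'E'
from h import *
import pickle
plan(.4,-.25,.25,88.9)
s,p,R=pose(); f=grab('wrist'); pickle.dump((f,p,R),open('w4.pkl','wb'))
save(f,'w4.png')
E
```

```text
clock: 23.95
ee_pos: [0.5664, 0.1201, 0.0923]
ee_rot: [0.0, 0.009, 1.0, 0.0]
wrist_force: [-0.1, 0.4, 0.0]
width: 0.0501
grasp_force: 0.0
ee_pos: [0.568, 0.1202, 0.2455]
t 24.95 pos [0.568  0.1202 0.2455] yawY 88.92 tilt [ 0.006  0.    -1.   ] F [ 0.11  0.21 -0.68] w 0.0497 g 0.0
move [ 0.161  -0.3732 -0.0056] spin 0.0004
```

View pics/w4.png

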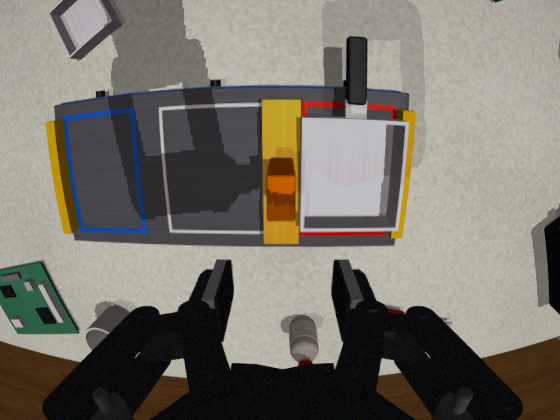

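Wrist view: the pan is against the yellow stop and inside the red outline, with the block standing flush (boundary at u≈300). Now a numeric check.

```bash
python3 - <<'E'
from h import *
import pickle
f,p,R=pickle.load(open("w4.pkl","rb"))
for n,pts,z in(("pan",[(301,118),(411,123),(398,230),(300,234)],.07),("block",[(262,100),(300,100),(299,243),(264,243)],.055),("red_x",[(350,104),(350,236)],.03),("stop",[(414,111),(403,237)],.05)):
    P=np.array([wpx(f,p,R,a,b,z)[:2] for a,b in pts]); print(n,P.round(4).tolist(),P.mean(0).round(4))
f=grab('top'); save(f,'t4.png',(190,120,340,220),5)
E
python3 -m inch '[[0.05,0.02,-0.04,-0.01,0],[0.05,0.04,-0.08,-0.02,0],[0.05,0.06,-0.12,-0.03,0],[0.05,0.08,-0.17,-0.03,0],[0.05,0.1,-0.22,-0.03,0],[0.05,0.13,-0.28,-0.03,0],[0.05,0.16,-0.34,-0.03,0],[0.05,0.16,-0.37,-0.03,0],[0.05,0.16,-0.37,-0.03,0],[0.05,0.16,-0.37,-0.03,0]]' |grep pos
python3 - <<'E'
from h import *
import pickle
f=grab('top'); save(f,'t5.png',(190,115,310,215),6); pickle.dump(f,open("top5.pkl","wb"))
E
```

```text
pan [[0.5044, 0.1393], [0.5069, 0.2527], [0.625, 0.2479], [0.6265, 0.1379]] [0.5657 0.1945]
block [[0.4861, 0.1011], [0.4869, 0.1393], [0.6444, 0.1376], [0.6436, 0.0979]] [0.5653 0.119 ]
red_x [[0.491, 0.1959], [0.6488, 0.2017]] [0.5699 0.1988]
stop [[0.495, 0.264], [0.6434, 0.2637]] [0.5692 0.2638]
ee_pos: [0.3989, -0.246, 0.2708]
```

View pics/t5.png

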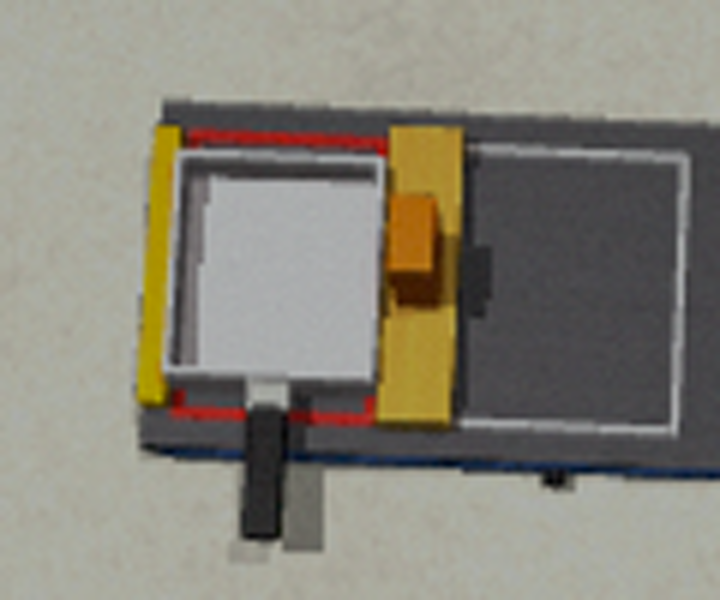

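The top view shows the pan square on the stop, in the outline (about 4 mm off across), the block flush and upright, and the arm clear.

```bash
python3 -c "from rig import close_job;print(close_job())"
```

```text
the job is handed in; nothing more can be done
None
```

The job is handed in, with no verdict returned: the pan sits square against the left (+y) stop inside the red outline, pressed there with roughly 15 N (my estimate from a 25 N wrist force), and the block is released and standing flush against it.

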